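# Cradle the turned parts over the drip tray for staining

### The arm

A 6-joint arm with a two-finger parallel gripper is mounted at the origin on a cart in front of the work surface, level with it; the furniture and walls round the work are solid. World frame = base frame: x ahead of the robot, y to its left, z up, the work surface at z = 0. Lengths are in m, angles in rad, forces in N, time in s.
With the tool pointing down it reaches from about 0.375 to 0.9 m from the base axis. Payload 3.1 kg.
Tool frame: the origin (TCP) lies on the centre line of the jaws, within the pads' length; the fingertips stand 22 mm ahead of it and the grasp point (between the pads) lies 3 mm ahead of it; z points along the fingers, y is the line along which they close (so a half turn about z gives the same grasp; the last joint's range is limited). The gripper opens to 85 mm and grips with 20 to 120 N. Pads are 22 mm wide; open, the fingers measure 114 mm over their backs; the gripper's body (76 mm by 85 mm) begins 54 mm behind the grasp point. The pads swing forward as they close: fully open they stand 13 mm farther back than shut.
Start: joints at [-1.454, 0.527, 1.433, -0, 1.181, -0.178], TCP at [0.182, -0.598, 0.253] pointing down, gripper open.
Joint ranges: [-3.08, 3.08], [-0.75, 2.2], [0.22, 2.44], [-1.43, 4.57], [0, 2.65], [-2.85, 2.85]. Speed limits (rad/s): [2.79, 2.79, 3.14, 3.14, 3.14, 3.14].

### API

Orientations are given as a unit quaternion [x, y, z, w].
In Python, from station import manip, cams, sign_off gives the robot as it stands (manip), with the cameras (cams) and the job as plain functions.
- The arm moves only by the tool inch_along, called as name([rows], argument=value, ...), one row to a line, values as JSON. Schema: {"type":"object","properties":{"moves":{"type":"array","items":{"type":"object","properties":{"xyz":{"type":"array","items":{"type":"number"},"minItems":3,"maxItems":3},"twist":{"type":"number"},"jaw":{"type":"number"}},"additionalProperties":false,"required":["jaw"]},"minItems":1,"maxItems":20},"clamp_n":{"type":"number"},"only":{"type":"string"},"quiet":{"type":"boolean"},"lines":{"type":"string"}},"required":["moves"],"additionalProperties":false}. moves is a list of rows, 1 to 20 of them, each an object with the fields xyz (a list: dx, dy, dz in fractions of the full range, 1 being 0.4 m), twist (a turn about the tool's z in shares of pi rad (1.0 is pi rad)), jaw (the opening from 0.0 (shut) to 1.0 (fully open)); a field left out counts as zero (the opening has to be given); each row is the pose to reach, as a shift and turn from the pose commanded when the call began, along the tool's axes at that moment; what a row does not reach only later rows make up. A row lasts 1/10 s, in which the tool goes at most 0.05 m and 0.15 rad, less where a joint would pass 70% of its speed; a pose out of reach is approached as far as the arm can. The fingers move at their own pace and stop on an object; clamp_n is the grip in N (left out, the last holds). Time passes only in rows, so rows that do not move let the fingers close. The tool returns the time, the measured TCP pose, the force, the opening and the grip force at its end. only (a regular expression) keeps the lines of the reply that match it, lines (a string "A,B") keeps lines A to B, and quiet returns only ok. A shift or turn number past 1, either way, is cut back to 1. Input that does not fit is refused with a message, and nothing moves.
- manip.sense(): the state, without advancing time (a new reading comes with each control period).
- cams.snapshot(name): name is "scene" or "top" or "wrist"; returns a dict with "pixels" (420x560x3 uint8, red, green, blue), "range_z" (420x560 float32, m along the optical axis (not along the pixel's ray), 0 where there is no reading), "fov_y" (degrees; the focal length in pixels is half the picture's height over the tangent of half this angle, whatever the lens; pixels are square), "cx", "cy" (the principal point, pixels), "R" (3x3) and "t" (3): a world point X has camera coordinates R X + t; the wrist camera has in their place "hand_eye" (4x4, takes a point from camera to tool coordinates, whose origin is the TCP and whose axes are the flange's). Camera axes: x right, y down, z forward; pixel columns grow to the right and rows downward; lengths in m; the calibration is good to about 2 mm. A picture is of the moment at which its call begins: read the wrist's pose just before it.
- sign_off(): hands the job in; it is judged then, once.
The state is a dict: "t": time; "q": joint angles; "qd": joint speeds; "tau": joint torques, N m; "tcp_pos": TCP position; "tool_rot": TCP orientation; "force": force on the tool from outside, world axes, zero at the start; "ft_torque": the same for the moment, N m; "finger_gap": opening from 0.0 (shut) to 1.0 (fully open); "gripper_force": force on a finger pad.
Only numpy, scipy, OpenCV 4.12 (cv2) and the standard library are available. Lean on these libraries where they do the work, as an engineer would, in place of code of your own. Each camera call takes 0.05 s, during which the arm holds its last target. There are 200 camera calls.

### The job

Set the turned leg and its stretcher up over the drip tray, ready for staining. First stand the two matching two-notch cradles upright in the tray, square across it and in line with each other, one to the left and one to the right of the tray's middle, 90 mm apart centre to centre. Then lay the leg down in the two front notches (the side nearer you) with its square block hanging clear past the left-hand cradle, and the stretcher behind it in the two rear notches with its square block hanging clear midway between the cradles; the taller single-notch cradle, the stain can and the nail tin stay where they are.

Things in the scene. Friction and masses are not known exactly. Their poses are not given: they have to be found in the camera images.
- drip_tray: shallow sheet-steel drip tray, fixed to the bench, 180 (x) x 260 (y) mm outside, rolled rim 16 mm high at most, inner floor 3 mm above the bench, walls 3 mm thick; origin at the centre of its underside; x axis points to the tray's rear side (away from the robot), y along its length to the left
- cradle_a: one of two identical wooden cradles: upright board 140 mm wide (x), 20 thick (y), 44 high, two 90-degree V notches in its top edge, felt-lined, centred at x = +40 and -40 mm, 44 mm wide at the top; the V faces meet (extended) 22 mm above the underside. Grip it across its thickness at the solid land, 36 mm wide, at x = 0. Origin: centre of its underside. Same after half a turn. 150 g
- cradle_b: the other of the two identical two-notch wooden cradles; as cradle_a. It does not matter which of the two stands left
- single_cradle: a taller wooden cradle with only one V notch, 90 mm wide (x) x 20 mm thick (y) x 60 mm high, not needed and left where it is; origin at the centre of its underside
- turned_leg: pale turned wooden leg, 216 mm long along y, origin on its axis at mid-length; round shank 26 mm thick from y = -80 to +60, bun foot 30 mm thick at y = -108 to -88, square block 30 x 30 mm at y = +70 to +108. Lies on the bench with its axis 15 mm up. Seated in cradle notches its axis is 40.4 mm above the cradles' underside. Mass centre within 25 mm of the origin, toward the block. About 140 g
- leg_block (a point): centre of the leg's square block, on the leg's axis, 89 mm from its origin toward +y
- stretcher: pale turned wooden stretcher, 190 mm long along y, both ends alike, origin on its axis at mid-length; square block 30 x 30 mm at y = -20 to +20, beside it a bead to 26 mm from the middle, round arms 22 mm thick to 80 mm, then thin tenons. Lies on the bench on its block, axis 15 mm up. Seated in cradle notches its axis is 37.6 mm above the cradles' underside. About 110 g
- stain_can: open metal can of wood stain with a brown label, 86 mm across and 103 mm high, stands beyond the wooden parts at the left; origin at the centre of its underside; stays where it is
- nail_tin: low round metal tin of nails, 67 mm across and 43 mm high, stands in front of the tray near the bench edge; origin at the centre of its underside; stays where it is

How it is judged:
On the way:
1. both two-notch cradles stand upright in the tray, square across it, one either side of its middle (x of cradle_a in the frame of drip_tray between -0.018 and 0.018 m and angle between each of cradle_a, cradle_b's own z axis and vertical below 0.06 rad and height (world z) of each of cradle_a, cradle_b below 0.006 m and angle between the x axis of each of cradle_a, cradle_b and the x axis of drip_tray, either way round below 0.15 rad and linear speed of each of cradle_a, cradle_b below 0.02 m/s and x of cradle_b in the frame of drip_tray between -0.018 and 0.018 m and ((y of cradle_a in the frame of drip_tray between 0.03 and 0.06 m and y of cradle_b in the frame of drip_tray between -0.06 and -0.03 m) or (y of cradle_b in the frame of drip_tray between 0.03 and 0.06 m and y of cradle_a in the frame of drip_tray between -0.06 and -0.03 m))), for 0.2 s.
At the end, for the whole second after the job is handed in: Cradles upright in tray, square within 0.15 rad, centred across +-18 mm, 45 mm (+-15) left and right of its middle; leg in both front notches, block left, stretcher in both rear ones, its middle within 15 mm of the tray's: level, touching both cradles, seated height +-3 mm; at rest (all of step 1 and x of turned_leg in the frame of drip_tray between -0.07 and -0.012 m and y of turned_leg in the frame of drip_tray between -0.02 and 0.03 m and height (world z) of turned_leg between 0.0404 and 0.0464 m and angle between turned_leg's own y axis and vertical between 1.521 and 1.621 rad and contact force between each of turned_leg, stretcher and cradle_a above 0.05 N and contact force between each of turned_leg, stretcher and cradle_b above 0.05 N and linear speed of each of turned_leg, stretcher below 0.02 m/s and y of leg_block in the frame of drip_tray above 0.07 m and x of stretcher in the frame of drip_tray between 0.012 and 0.07 m and y of stretcher in the frame of drip_tray between -0.015 and 0.015 m and height (world z) of stretcher between 0.0376 and 0.0436 m and angle between stretcher's own y axis and vertical between 1.521 and 1.621 rad).
It fails at once if the single-notch cradle is moved or knocked over (more than 20 mm) (distance of single_cradle from where it was at the start of the episode above 0.02 m or angle between single_cradle's own z axis and vertical above 0.5 rad).
It fails at once if the stain can is moved by more than 20 mm or tipped (distance of stain_can from where it was at the start of the episode above 0.02 m or angle between stain_can's own z axis and vertical above 0.3 rad).
It fails at once if the nail tin is moved by more than 20 mm (distance of nail_tin from where it was at the start of the episode above 0.02 m).
It also fails if it takes over 104 s, if anything falls off the work surface, if the arm or the gripper's body presses on something with over 40 N, if the wrist force passes 120 N, or if a joint passes its speed limit or range.

## Working session

There is one attempt and no reset: what is moved stays moved. The work goes in short steps, Python scripts to look and compute and a tool call to move; the robot and the scene stay as the last step left them, time stands still between calls to the robot, and variables do not carry over. Pictures are saved under pics/ and viewed, at most 14 in all, crops included, and the job is handed in when it is done.

```bash
ls; mkdir -p pics; python3 - <<'E'
from station import manip, cams, sign_off
import cv2,numpy as np
s=manip.sense();print(s)
for n in("scene","top"):
    d=cams.snapshot(n);np.savez("/tmp/%s.npz"%n,**d)
    cv2.imwrite(f"pics/{n}0.png",d["pixels"][:,:,::-1]);print(n,d["fov_y"],d["cx"],d["cy"],d["R"],d["t"],(d["range_z"]>0).mean())
E
```

```text
pics
station.py
{'t': 0.0, 'q': array([-1.45345467e+00,  5.28485262e-01,  1.43387341e+00, -1.38726793e-05,
        1.18140087e+00, -1.78487461e-01]), 'qd': array([-1.40903363e-05, -6.13644369e-04, -5.13382223e-04,  4.46424694e-04,
        1.15671800e-05, -3.39965307e-04]), 'tau': array([-2.84934198e-03, -4.42363608e+01, -1.78025419e+01, -4.09099002e-04,
        8.43974616e-03, -8.47485495e-06]), 'tcp_pos': array([ 0.18216245, -0.59717936,  0.25233102]), 'tool_rot': array([ 9.89079603e-01,  1.47378309e-01,  2.67075832e-05, -1.08313168e-03]), 'force': array([-0.26473851,  0.90689225,  0.48894435]), 'ft_torque': array([-0.06506943, -0.05882096, -0.00854377]), 'gripper_force': 0.0, 'finger_gap': 1.0050344162380165}
scene 47.70372639205083 271.0795176431859 211.7531103044429 [[-0.8838724  -0.46769622 -0.00546102]
 [-0.24110433  0.46559208 -0.85152376]
 [ 0.40079705 -0.75132168 -0.52428757]] [0.53046428 0.15908356 1.18735393] 0.9567049319727892
top 43.616769784917224 282.42707097076806 229.19049904483063 [[-4.30104033e-04 -9.99928394e-01  1.19591566e-02]
 [-9.94714078e-01 -8.00197596e-04 -1.02680387e-01]
 [ 1.02682605e-01 -1.19401047e-02 -9.94642507e-01]] [0.0051203  0.58983173 1.22093826] 0.9961011904761905
```

View pics/top0.png

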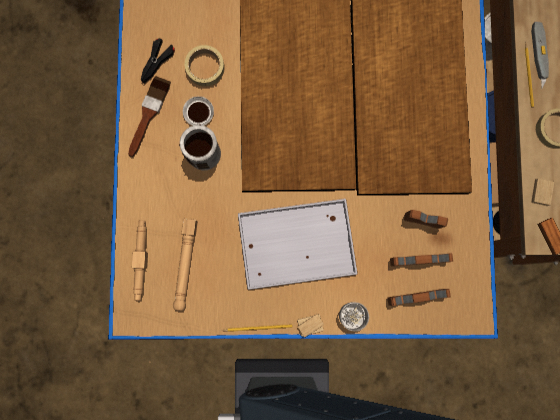

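View pics/scene0.png

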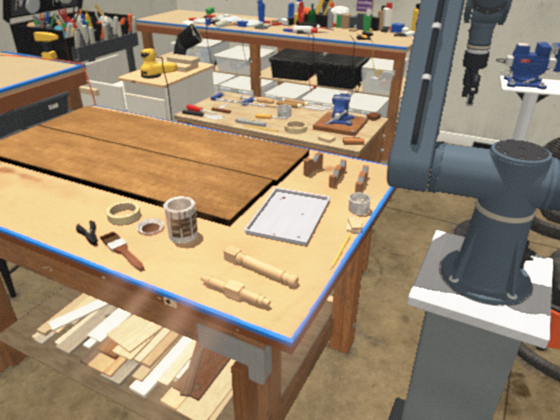

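The top view shows the tray centred near (297,245), two-notch cradles at (421,260) and (418,297), single cradle at (427,219), leg around (185,265) with its block at the far end (190,226), and the stretcher at (139,260). The scene view agrees and shows everything standing or lying freely.

```bash
cat > h.py <<'E'
import numpy as np,cv2
from scipy.spatial.transform import Rotation as Ro
def cloud(d,T=None):
    h,w=d["range_z"].shape;f=h/2/np.tan(np.radians(float(d["fov_y"]))/2)
    u,v=np.meshgrid(np.arange(w),np.arange(h));z=d["range_z"]
    P=np.stack([(u-d["cx"])/f*z,(v-d["cy"])/f*z,z],-1)
    if T is None: return (P-d["t"])@d["R"]
    return P@T[:3,:3].T+T[:3,3]
def wristT(s,d):
    T=np.eye(4);T[:3,:3]=Ro.from_quat(s["tool_rot"]).as_matrix();T[:3,3]=s["tcp_pos"]
    return T@np.array(d["hand_eye"])
def comps(P,mask,minpx=30):
    n,l,st,c=cv2.connectedComponentsWithStats(mask.astype(np.uint8))
    for i in range(1,n):
        if st[i,4]<minpx: continue
        X=P[l==i]; r=cv2.minAreaRect((X[:,:2]*1000).astype(np.float32))
        print("px",c[i].round(),"n",st[i,4],"rect mm",np.round(r[0],1),np.round(r[1],1),round(r[2],1),"z50/98",np.percentile(X[:,2],[2,50,98]).round(4))
E
python3 - <<'E'
from h import *
for n in("top","scene"):
    d=dict(np.load(f"/tmp/{n}.npz"));P=cloud(d);z=P[...,2]
    reg=(P[...,0]>.3)&(P[...,0]<.85)&(abs(P[...,1])<.5)
    b=reg&(abs(z)<.02);print(n,np.percentile(z[b],[5,50,95]))
    comps(P,reg&(z>.009)&(z<.15))
E
```

```text
top [-0.00273998  0.00174392  0.00761813]
px [356. 158.] n 15778 rect mm [ 762.2 -173.4] [175.5 559.6] 0.0 z50/98 [0.0207 0.0268 0.0321]
px [137. 139.] n 258 rect mm [812.7 362.5] [22.3 85.8] 70.0 z50/98 [0.0097 0.0133 0.0179]
px [200. 147.] n 1383 rect mm [779.1 199.4] [84.5 85.1] 63.7 z50/98 [0.0179 0.0604 0.107 ]
px [297. 243.] n 930 rect mm [557.1 -30.2] [186.2 266. ] 7.9 z50/98 [0.0103 0.0162 0.0209]
px [426. 219.] n 475 rect mm [ 613.8 -336.4] [90.8 21.4] 76.5 z50/98 [0.0139 0.0533 0.0646]
px [184. 263.] n 1049 rect mm [507.1 238.5] [ 30.  215.9] 83.9 z50/98 [0.0157 0.0273 0.0348]
px [139. 260.] n 809 rect mm [516.6 345.8] [ 31.5 188.6] 89.4 z50/98 [0.013  0.0257 0.0347]
px [422. 259.] n 532 rect mm [ 517.6 -324.7] [ 20.1 140.4] 4.1 z50/98 [0.0204 0.0397 0.0485]
px [419. 297.] n 568 rect mm [ 428.6 -316.3] [ 20.5 140.4] 8.5 z50/98 [0.015  0.0389 0.0488]
px [356. 317.] n 203 rect mm [ 383.6 -160.7] [65.8 64.7] 89.9 z50/98 [0.0101 0.0393 0.0479]
px [352. 316.] n 128 rect mm [ 385.3 -160.7] [37.7 38.3] 36.1 z50/98 [0.0109 0.0247 0.038 ]
px [310. 325.] n 386 rect mm [362.9 -60.4] [42.3 58.9] 17.6 z50/98 [0.0096 0.0203 0.0254]
scene [-0.00354325  0.00101822  0.01271642]
px [237. 188.] n 5889 rect mm [ 721.  -104.9] [702.9 262.1] 89.5 z50/98 [0.0116 0.0263 0.1014]
px [338. 172.] n 242 rect mm [ 513.4 -322.3] [ 23.8 143.4] 4.2 z50/98 [0.0102 0.0321 0.0455]
px [360. 194.] n 593 rect mm [ 412.7 -250.5] [ 63.7 266.7] 19.1 z50/98 [0.011  0.0314 0.0451]
px [287. 214.] n 505 rect mm [552.5 -29.3] [188.1 275.3] 6.9 z50/98 [0.0093 0.0143 0.0185]
px [355. 223.] n 181 rect mm [360.2 -58.7] [41.9 65.3] 21.2 z50/98 [0.0094 0.0193 0.0232]
px [260. 265.] n 848 rect mm [504.3 243.2] [ 34.  218.2] 82.7 z50/98 [0.0104 0.025  0.0315]
px [134. 260.] n 154 rect mm [808.6 365.3] [20.6 89.9] 68.5 z50/98 [0.0096 0.0123 0.0153]
px [236. 289.] n 748 rect mm [514.  348.3] [ 35.1 189.8] 87.3 z50/98 [0.0104 0.0237 0.0321]
```

```bash
cat > go.py <<'E'
import sys,numpy as np
from scipy.spatial.transform import Rotation as Ro
from station import manip, cams, sign_off
s=manip.sense();R=Ro.from_quat(s["tool_rot"]).as_matrix()
x,y,z,psi=map(float,sys.argv[1:5])
now=np.arctan2(R[1,0],R[0,0]);t=-(np.radians(psi)-now);t=(t+np.pi)%(2*np.pi)-np.pi
print("shift",(R.T@(np.array([x,y,z])-s["tcp_pos"])).round(4),"turn",t.round(3),"psi",np.degrees(now).round(1),"q6",s["q"][5].round(2),"t",round(s["t"],2),"tcp",s["tcp_pos"].round(4),"tilt",R[:,2].round(3))
E
python3 go.py .427 -.315 .15 98.5
```

```text
shift [ 0.3165 -0.1984  0.1029] turn -1.423 psi 16.9 q6 -0.18 t 0.1 tcp [ 0.1822 -0.5972  0.2524] tilt [-0.     0.002 -1.   ]
```

The rows are not in the units I measure in: shifts go in shares of 0.4 m and turns go in shares of pi rad. I convert before sending: 0.3165 m / 0.4 = 0.7913, -0.1984 m / 0.4 = -0.496, -1.423 rad / 3.1416 = -0.453.

inch_along([
  {"xyz":[0.7913,-0.496,0.2573],"twist":-0.453,"jaw":1},
  {"xyz":[0.7913,-0.496,0.2573],"twist":-0.453,"jaw":1},
  {"xyz":[0.7913,-0.496,0.2573],"twist":-0.453,"jaw":1},
  {"xyz":[0.7913,-0.496,0.2573],"twist":-0.453,"jaw":1},
  {"xyz":[0.7913,-0.496,0.2573],"twist":-0.453,"jaw":1},
  {"xyz":[0.7913,-0.496,0.2573],"twist":-0.453,"jaw":1},
  {"xyz":[0.7913,-0.496,0.2573],"twist":-0.453,"jaw":1},
  {"xyz":[0.7913,-0.496,0.2573],"twist":-0.453,"jaw":1},
  {"xyz":[0.7913,-0.496,0.2573],"twist":-0.453,"jaw":1},
  {"xyz":[0.7913,-0.496,0.2573],"twist":-0.453,"jaw":1},
  {"xyz":[0.7913,-0.496,0.2573],"twist":-0.453,"jaw":1},
  {"xyz":[0.7913,-0.496,0.2573],"twist":-0.453,"jaw":1},
])

```text
t: 1.3
tcp_pos: [0.427, -0.3157, 0.1502]
tool_rot: [0.654, 0.757, 0.0, -0.0]
force: [-0.1, -0.1, 0.1]
finger_gap: 1.005
gripper_force: 0.0
```

```bash
python3 - <<'E'
from h import *
from station import manip, cams, sign_off
s=manip.sense();d=cams.snapshot("wrist")
cv2.imwrite("pics/w1.png",d["pixels"][:,:,::-1])
P=cloud(d,wristT(s,d));z=P[...,2]
comps(P,(z>.01)&(z<.08)&(P[...,0]>.3),300)
print(np.percentile(z[abs(z)<.01],[5,50,95]))
E
python3 go.py .427 -.315 .031 98.5
```

```text
px [280. 198.] n 5814 rect mm [ 427.3 -316.1] [ 20.  139.4] 8.5 z50/98 [0.0231 0.0396 0.0445]
px [401. 214.] n 6564 rect mm [ 516.2 -325.2] [ 21.1 140.7] 4.0 z50/98 [0.0115 0.0349 0.0443]
px [520. 273.] n 7545 rect mm [ 611.9 -336.2] [90.5 21.8] 76.5 z50/98 [0.0114 0.0399 0.0599]
[-0.00135338 -0.00018857  0.00115303]
shift [0.0009 0.0002 0.1193] turn -0.002 psi 98.4 q6 -0.99 t 1.35 tcp [ 0.427  -0.3159  0.1503] tilt [-0.  0. -1.]
```

View pics/w1.png

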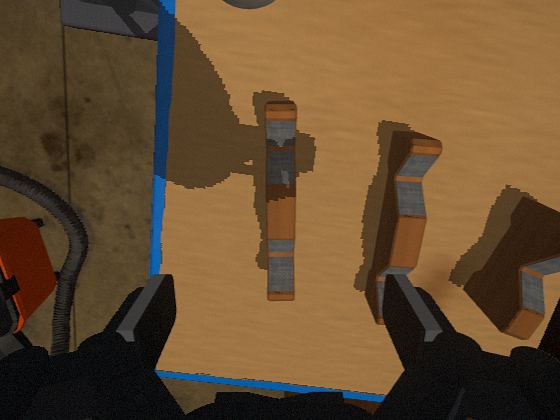

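The wrist picture shows both two-notch cradles upright (at (281,200) and (405,230)), with the first one between the fingers. The wrist depth agrees with the rough fix, top at 44 mm.

In the tool's units: 0.119 m / 0.4 = 0.2975, 0.11 m / 0.4 = 0.275.

inch_along([
  {"xyz":[0,0,0.1125],"jaw":1},
  {"xyz":[0,0,0.2125],"jaw":1},
  {"xyz":[0,0,0.275],"jaw":1},
  {"xyz":[0,0,0.2975],"jaw":1},
  {"xyz":[0,0,0.2975],"jaw":1},
  {"xyz":[0,0,0.2975],"jaw":0},
  {"xyz":[0,0,0.2975],"jaw":0},
  {"xyz":[0,0,0.2975],"jaw":0},
  {"xyz":[0,0,0.2975],"jaw":0},
  {"xyz":[0,0,0.2975],"jaw":0},
  {"xyz":[0,0,0.2975],"jaw":0},
], clamp_n=45)

```text
t: 2.45
tcp_pos: [0.4275, -0.3161, 0.0323]
tool_rot: [0.653, 0.757, -0.0, 0.001]
force: [0.2, 0.3, 5.7]
finger_gap: 0.233
gripper_force: 44.9
```

```bash
python3 go.py .5 -.1 .14 7.5
```

```text
shift [ 0.2029  0.1037 -0.1079] turn 1.588 psi 98.5 q6 -1.0 t 2.45 tcp [ 0.4275 -0.3161  0.0323] tilt [ 0.001 -0.001 -1.   ]
```

In the tool's units: 0.2306 m / 0.4 = 0.5765, -0.09 m / 0.4 = -0.225, 1.581 rad / 3.1416 = 0.5032.

```bash
python3 go.py .5617 -.0751 .13 7.9
```

```text
shift [ 0.2185  0.1684 -0.0978] turn 1.581 psi 98.5 q6 -1.0 t 2.45 tcp [ 0.4275 -0.3161  0.0323] tilt [ 0.001 -0.001 -1.   ]
```

inch_along([
  {"xyz":[0,0,-0.1125],"jaw":0},
  {"xyz":[0,0,-0.225],"jaw":0},
  {"xyz":[0.125,0.075,-0.25],"twist":0.0477,"jaw":0},
  {"xyz":[0.5765,0.4315,-0.25],"twist":0.5032,"jaw":0},
  {"xyz":[0.5765,0.4315,-0.25],"twist":0.5032,"jaw":0},
  {"xyz":[0.5765,0.4315,-0.25],"twist":0.5032,"jaw":0},
  {"xyz":[0.5765,0.4315,-0.25],"twist":0.5032,"jaw":0},
  {"xyz":[0.5765,0.4315,-0.25],"twist":0.5032,"jaw":0},
  {"xyz":[0.5765,0.4315,-0.25],"twist":0.5032,"jaw":0},
  {"xyz":[0.5765,0.4315,-0.25],"twist":0.5032,"jaw":0},
  {"xyz":[0.5765,0.4315,-0.25],"twist":0.5032,"jaw":0},
  {"xyz":[0.5765,0.4315,-0.25],"twist":0.5032,"jaw":0},
  {"xyz":[0.5765,0.4315,-0.25],"twist":0.5032,"jaw":0},
  {"xyz":[0.5765,0.4315,-0.25],"twist":0.5032,"jaw":0},
  {"xyz":[0.5765,0.4315,-0.25],"twist":0.5032,"jaw":0},
])

```text
t: 3.95
tcp_pos: [0.5635, -0.0621, 0.1312]
tool_rot: [0.998, 0.07, -0.0, -0.0]
force: [-0.1, 0.4, -1.3]
finger_gap: 0.226
gripper_force: 44.4
```

```bash
python3 go.py .5617 -.0751 .0365 7.9
```

```text
shift [-0.0035  0.0126  0.0946] turn 0.002 psi 8.0 q6 1.12 t 3.95 tcp [ 0.5635 -0.0621  0.1312] tilt [-0.001  0.    -1.   ]
```

In the tool's units: 0.0955 m / 0.4 = 0.2388, 0.094 m / 0.4 = 0.235.

inch_along([
  {"xyz":[-0.0088,0.0315,0.075],"jaw":0},
  {"xyz":[-0.0088,0.0315,0.15],"jaw":0},
  {"xyz":[-0.0088,0.0315,0.2125],"jaw":0},
  {"xyz":[-0.0088,0.0315,0.235],"jaw":0},
  {"xyz":[-0.0088,0.0315,0.2388],"jaw":0},
  {"xyz":[-0.0088,0.0315,0.2388],"jaw":0},
])

```text
t: 4.55
tcp_pos: [0.5624, -0.0753, 0.0361]
tool_rot: [0.998, 0.069, 0.0, 0.0]
force: [-0.7, -0.2, -1.7]
finger_gap: 0.228
gripper_force: 44.7
```

```bash
python3 go.py .5617 -.0751 .0353 7.9
```

```text
shift [-0.0007 -0.0003  0.0008] turn 0.001 psi 8.0 q6 1.1 t 4.55 tcp [ 0.5624 -0.0753  0.0361] tilt [ 0.001 -0.    -1.   ]
```

In the tool's units: -0.08 m / 0.4 = -0.2, 0.001 m / 0.4 = 0.0025.

inch_along([
  {"xyz":[0,0,0.0025],"jaw":0},
  {"xyz":[0,0,0.0025],"jaw":0},
  {"xyz":[0,0,0.0025],"jaw":0.35},
  {"xyz":[0,0,0.0025],"jaw":0.5},
  {"xyz":[0,0,0.0025],"jaw":0.6},
  {"xyz":[0,0,-0.1],"jaw":0.6},
  {"xyz":[0,0,-0.2],"jaw":0.6},
])

```text
t: 5.25
tcp_pos: [0.561, -0.0749, 0.1153]
tool_rot: [0.998, 0.069, -0.002, -0.001]
force: [0.4, -0.8, 0.8]
finger_gap: 0.6
gripper_force: 0.0
```

```bash
python3 go.py .5162 -.3252 .13 94.0
```

```text
shift [-0.0788  0.2418 -0.0149] turn -1.503 psi 7.9 q6 1.1 t 5.25 tcp [ 0.561  -0.0749  0.1153] tilt [-0.004  0.001 -1.   ]
```

In the tool's units: 0.242 m / 0.4 = 0.605, -0.079 m / 0.4 = -0.1975, -1.503 rad / 3.1416 = -0.4784.

inch_along([
  {"xyz":[-0.1975,0.605,-0.0375],"twist":-0.4784,"jaw":0.8},
  {"xyz":[-0.1975,0.605,-0.0375],"twist":-0.4784,"jaw":0.8},
  {"xyz":[-0.1975,0.605,-0.0375],"twist":-0.4784,"jaw":0.8},
  {"xyz":[-0.1975,0.605,-0.0375],"twist":-0.4784,"jaw":0.8},
  {"xyz":[-0.1975,0.605,-0.0375],"twist":-0.4784,"jaw":0.8},
  {"xyz":[-0.1975,0.605,-0.0375],"twist":-0.4784,"jaw":0.8},
  {"xyz":[-0.1975,0.605,-0.0375],"twist":-0.4784,"jaw":0.8},
  {"xyz":[-0.1975,0.605,-0.0375],"twist":-0.4784,"jaw":0.8},
  {"xyz":[-0.1975,0.605,-0.0375],"twist":-0.4784,"jaw":0.8},
  {"xyz":[-0.1975,0.605,-0.0375],"twist":-0.4784,"jaw":0.8},
  {"xyz":[-0.1975,0.605,-0.0375],"twist":-0.4784,"jaw":0.8},
  {"xyz":[-0.1975,0.605,-0.0375],"twist":-0.4784,"jaw":0.8},
])

```text
t: 6.45
tcp_pos: [0.517, -0.3257, 0.131]
tool_rot: [0.682, 0.731, 0.0, -0.0]
force: [0.1, -0.1, -0.2]
finger_gap: 0.805
gripper_force: 0.0
```

```bash
python3 go.py .5162 -.3252 .0323 94.0
```

```text
shift [ 0.0005 -0.0007  0.0987] turn -0.0 psi 94.0 q6 -0.81 t 6.45 tcp [ 0.517  -0.3257  0.131 ] tilt [-0.  0. -1.]
```

In the tool's units: 0.0985 m / 0.4 = 0.2463, 0.08 m / 0.4 = 0.2.

inch_along([
  {"xyz":[0,-0.0018,0.1125],"jaw":0.8},
  {"xyz":[0,-0.0018,0.2],"jaw":0.8},
  {"xyz":[0,-0.0018,0.2463],"jaw":0.8},
  {"xyz":[0,-0.0018,0.2463],"jaw":0.8},
  {"xyz":[0,-0.0018,0.2463],"jaw":0},
  {"xyz":[0,-0.0018,0.2463],"jaw":0},
  {"xyz":[0,-0.0018,0.2463],"jaw":0},
  {"xyz":[0,-0.0018,0.2463],"jaw":0},
  {"xyz":[0,-0.0018,0.2463],"jaw":0},
  {"xyz":[0,0,0.125],"jaw":0},
  {"jaw":0},
  {"jaw":0},
], clamp_n=45)

```text
t: 7.65
tcp_pos: [0.5206, -0.3288, 0.1374]
tool_rot: [0.682, 0.731, 0.0, 0.007]
force: [1.5, -0.1, -1.0]
finger_gap: 0.228
gripper_force: 44.6
```

```bash
python3 go.py .5493 .0141 .13 7.9
```

```text
shift [0.3401 0.0526 0.0045] turn 1.503 psi 94.0 q6 -0.81 t 7.65 tcp [ 0.5206 -0.3288  0.1374] tilt [ 0.01  -0.009 -1.   ]
```

In the tool's units: 0.3366 m / 0.4 = 0.8415, 0.0565 m / 0.4 = 0.1413, 1.503 rad / 3.1416 = 0.4784.

inch_along([
  {"xyz":[0.8415,0.1413,0],"twist":0.4784,"jaw":0},
  {"xyz":[0.8415,0.1413,0],"twist":0.4784,"jaw":0},
  {"xyz":[0.8415,0.1413,0],"twist":0.4784,"jaw":0},
  {"xyz":[0.8415,0.1413,0],"twist":0.4784,"jaw":0},
  {"xyz":[0.8415,0.1413,0],"twist":0.4784,"jaw":0},
  {"xyz":[0.8415,0.1413,0],"twist":0.4784,"jaw":0},
  {"xyz":[0.8415,0.1413,0],"twist":0.4784,"jaw":0},
  {"xyz":[0.8415,0.1413,0],"twist":0.4784,"jaw":0},
  {"xyz":[0.8415,0.1413,0],"twist":0.4784,"jaw":0},
  {"xyz":[0.8415,0.1413,0],"twist":0.4784,"jaw":0},
  {"xyz":[0.8415,0.1413,0],"twist":0.4784,"jaw":0},
  {"xyz":[0.8415,0.1413,0],"twist":0.4784,"jaw":0},
  {"xyz":[0.8415,0.1413,0],"twist":0.4784,"jaw":0},
])

```text
t: 8.95
tcp_pos: [0.5494, 0.014, 0.1305]
tool_rot: [0.998, 0.07, -0.001, -0.0]
force: [-0.5, -0.5, -1.3]
finger_gap: 0.226
gripper_force: 44.5
```

```bash
python3 go.py .5493 .0141 .036 7.9
```

```text
shift [ 0.     -0.0001  0.0945] turn 0.001 psi 8.0 q6 1.25 t 8.95 tcp [0.5494 0.014  0.1305] tilt [-0.001  0.    -1.   ]
```

In the tool's units: -0.12 m / 0.4 = -0.3, -0.1 m / 0.4 = -0.25.

inch_along([
  {"xyz":[0,0,0.0875],"jaw":0},
  {"xyz":[0,0,0.1625],"jaw":0},
  {"xyz":[0,0,0.2125],"jaw":0},
  {"xyz":[0,0,0.235],"jaw":0},
  {"xyz":[0,0,0.2413],"jaw":0},
  {"xyz":[0,0,0.2413],"jaw":0},
  {"xyz":[0,0,0.2413],"jaw":0},
  {"xyz":[0,0,0.2413],"jaw":0.35},
  {"xyz":[0,0,0.2413],"jaw":0.5},
  {"xyz":[0,0,0.2413],"jaw":0.6},
  {"xyz":[0,0,0.2413],"jaw":0.6},
  {"xyz":[0,0,0.125],"jaw":0.6},
  {"jaw":0.6},
  {"xyz":[0,0,-0.125],"jaw":0.6},
  {"xyz":[0,0,-0.25],"jaw":0.6},
  {"xyz":[-0.125,0,-0.3],"jaw":0.6},
  {"xyz":[-0.2,0.1,-0.3],"jaw":0.6},
  {"xyz":[-0.2,0.1,-0.3],"jaw":0.6},
])

```text
t: 10.75
tcp_pos: [0.4734, -0.039, 0.2518]
tool_rot: [0.998, 0.067, -0.001, 0.001]
force: [0.2, 0.9, -1.0]
finger_gap: 0.6
gripper_force: 0.0
```

```bash
python3 - <<'E'
from h import *
from station import manip, cams, sign_off
s=manip.sense();d=cams.snapshot("wrist")
cv2.imwrite("pics/w2.png",d["pixels"][:,:,::-1])
P=cloud(d,wristT(s,d));z=P[...,2]
np.savez("/tmp/w2.npz",P=P,**{k:v for k,v in d.items()})
print("cr");comps(P,(z>.024)&(z<.08)&(P[...,0]>.3),100)
print("tray");comps(P,(z>.008)&(z<.08)&(P[...,0]>.3),100)
d=cams.snapshot("top");P=cloud(d);z=P[...,2]
print("top");comps(P,(z>.028)&(z<.06)&(P[...,0]>.45)&(P[...,0]<.65)&(abs(P[...,1])<.15),50)
E
```

```text
cr
px [230.  78.] n 3903 rect mm [545.8  14. ] [133.3  20.5] 8.1 z50/98 [0.0259 0.0407 0.0476]
px [333.  78.] n 3946 rect mm [558.2 -75.5] [133.9  20.3] 7.9 z50/98 [0.0258 0.0405 0.0476]
px [388. 266.] n 1403 rect mm [ 389.2 -164.7] [67.6 51.5] 52.9 z50/98 [0.0245 0.0326 0.0431]
tray
px [ 3. 89.] n 1261 rect mm [493.7 228.9] [  6.1 192.9] 83.1 z50/98 [0.0086 0.0144 0.02  ]
px [281. 117.] n 4443 rect mm [542.1 -30.6] [159.  266.1] 7.8 z50/98 [0.0084 0.0144 0.0164]
px [231.  78.] n 4137 rect mm [547.5  14.3] [136.7  20.5] 8.1 z50/98 [0.0146 0.0398 0.0475]
px [332.  78.] n 4221 rect mm [559.6 -75.3] [136.7  20.4] 7.9 z50/98 [0.0136 0.0395 0.0476]
px [385. 263.] n 2359 rect mm [ 388.6 -163.8] [67.9 54.4] 58.5 z50/98 [0.0091 0.0267 0.0429]
px [283. 266.] n 1753 rect mm [361.9 -59.6] [42.8 60.8] 17.2 z50/98 [0.0087 0.0194 0.0212]
top
px [315. 229.] n 293 rect mm [589.3 -72.5] [85.4 20.5] 7.6 z50/98 [0.0284 0.0446 0.052 ]
px [276. 222.] n 99 rect mm [606.   21.4] [27.2 19.7] 8.1 z50/98 [0.0292 0.0433 0.0516]
px [278. 241.] n 180 rect mm [556.8  14.6] [70.3 19.6] 7.7 z50/98 [0.0294 0.0465 0.0524]
```

View pics/w2.png

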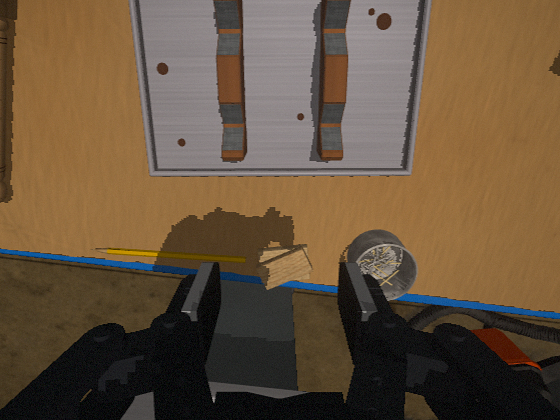

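Both cradles stand in the tray, at columns 230 and 333, parallel to the tray's sides, and match the plan within about 1 mm. Next is the leg.

```bash
python3 go.py .49 .237 .22 -6.1
```

```text
shift [ 0.051  -0.27    0.0312] turn 0.242 psi 7.7 q6 1.12 t 10.85 tcp [ 0.4759 -0.0374  0.2511] tilt [ 0.001  0.    -1.   ]
```

In the tool's units: -0.27 m / 0.4 = -0.675, 0.051 m / 0.4 = 0.1275, 0.242 rad / 3.1416 = 0.077.

inch_along([
  {"xyz":[0.1275,-0.675,0.0775],"twist":0.077,"jaw":0.8},
  {"xyz":[0.1275,-0.675,0.0775],"twist":0.077,"jaw":0.8},
  {"xyz":[0.1275,-0.675,0.0775],"twist":0.077,"jaw":0.8},
  {"xyz":[0.1275,-0.675,0.0775],"twist":0.077,"jaw":0.8},
  {"xyz":[0.1275,-0.675,0.0775],"twist":0.077,"jaw":0.8},
  {"xyz":[0.1275,-0.675,0.0775],"twist":0.077,"jaw":0.8},
  {"xyz":[0.1275,-0.675,0.0775],"twist":0.077,"jaw":0.8},
  {"xyz":[0.1275,-0.675,0.0775],"twist":0.077,"jaw":0.8},
  {"xyz":[0.1275,-0.675,0.0775],"twist":0.077,"jaw":0.8},
])

```text
t: 11.75
tcp_pos: [0.4896, 0.2375, 0.2194]
tool_rot: [0.999, -0.052, -0.0, 0.0]
force: [0.0, -0.1, -0.3]
finger_gap: 0.8
gripper_force: 0.0
```

```bash
cat > look.py <<'E'
import sys
from h import *
from station import manip, cams, sign_off
s=manip.sense();d=cams.snapshot("wrist")
cv2.imwrite(f"pics/{sys.argv[1]}.png",d["pixels"][:,:,::-1])
P=cloud(d,wristT(s,d));z=P[...,2]
comps(P,(z>float(sys.argv[2]))&(z<.09)&(P[...,0]>.3),500)
E
python3 look.py w3 .008; python3 go.py .5176 .237 .024 -6.1
```

```text
px [457. 131.] n 2458 rect mm [540.5  46. ] [175.8 114.7] 7.8 z50/98 [0.0091 0.0146 0.0166]
px [538.  80.] n 6821 rect mm [546.5  15.2] [135.5  21.5] 8.4 z50/98 [0.0103 0.031  0.0472]
px [273. 137.] n 7472 rect mm [505.9 240.6] [ 29.8 215.9] 83.6 z50/98 [0.0165 0.0266 0.0305]
px [152. 148.] n 5982 rect mm [516.2 347.3] [ 30.7 189.8] 87.9 z50/98 [0.0127 0.0242 0.0304]
shift [ 0.0279 -0.003   0.1956] turn 0.001 psi -6.0 q6 1.92 t 11.8 tcp [0.4897 0.237  0.2196] tilt [-0.001 -0.    -1.   ]
```

View pics/w3.png

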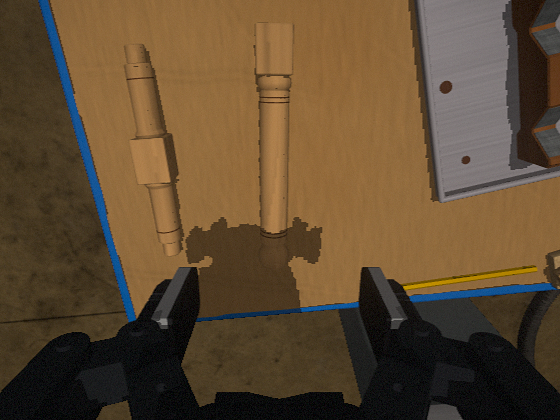

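The leg lies upright in the picture at columns 260-293, its block at the far end (275,50). The stretcher is left of it with its block at (153,158).

In the tool's units: 0.196 m / 0.4 = 0.49, 0.193 m / 0.4 = 0.4825, 0.007 rad / 3.1416 = 0.0022.

```bash
python3 go.py .5178 .2393 .0235 -6.4
```

```text
shift [ 0.0279 -0.0053  0.1961] turn 0.006 psi -6.0 q6 1.92 t 11.8 tcp [0.4897 0.237  0.2196] tilt [-0.001 -0.    -1.   ]
```

inch_along([
  {"xyz":[0.07,-0.0133,0.125],"twist":0.0022,"jaw":0.8},
  {"xyz":[0.07,-0.0133,0.25],"twist":0.0022,"jaw":0.8},
  {"xyz":[0.07,-0.0133,0.375],"twist":0.0022,"jaw":0.8},
  {"xyz":[0.07,-0.0133,0.45],"twist":0.0022,"jaw":0.8},
  {"xyz":[0.07,-0.0133,0.4825],"twist":0.0022,"jaw":0.8},
  {"xyz":[0.07,-0.0133,0.49],"twist":0.0022,"jaw":0.8},
  {"xyz":[0.07,-0.0133,0.49],"twist":0.0022,"jaw":0.8},
  {"xyz":[0.07,-0.0133,0.49],"twist":0.0022,"jaw":0.5},
  {"xyz":[0.07,-0.0133,0.49],"twist":0.0022,"jaw":0},
  {"xyz":[0.07,-0.0133,0.49],"twist":0.0022,"jaw":0},
  {"xyz":[0.07,-0.0133,0.49],"twist":0.0022,"jaw":0},
  {"xyz":[0.07,-0.0133,0.49],"twist":0.0022,"jaw":0},
], clamp_n=45)

```text
t: 13.0
tcp_pos: [0.5188, 0.2404, 0.0257]
tool_rot: [0.998, -0.055, 0.001, -0.0]
force: [-0.5, -0.0, 6.8]
finger_gap: 0.29
gripper_force: 43.8
```

```bash
python3 go.py .5178 .2393 .0235 -6.4
```

```text
shift [-0.0009  0.0012  0.0022] turn 0.001 psi -6.4 q6 1.92 t 13.0 tcp [0.5188 0.2404 0.0257] tilt [ 0.003  0.    -1.   ]
```

In the tool's units: -0.12 m / 0.4 = -0.3, -0.08 m / 0.4 = -0.2.

inch_along([
  {"xyz":[0,0,-0.075],"jaw":0},
  {"xyz":[0,0,-0.2],"jaw":0},
  {"xyz":[0,0,-0.3],"jaw":0},
  {"xyz":[0,0,-0.3],"jaw":0},
  {"xyz":[0,0,-0.3],"jaw":0},
])

```text
t: 13.5
tcp_pos: [0.5182, 0.2403, 0.1452]
tool_rot: [0.998, -0.055, 0.001, -0.0]
force: [-1.3, -0.3, -2.1]
finger_gap: 0.284
gripper_force: 45.0
```

```bash
python3 go.py .5134 -.018 .14 97.9; python3 - <<'E'
from h import *
from station import manip, cams, sign_off
s=manip.sense()
for n in("scene",):
    d=cams.snapshot(n);P=cloud(d);z=P[...,2]
    m=(z>.1)&(z<.2)&(P[...,0]>.36)&(P[...,0]<.66)&(P[...,1]>.15)&(P[...,1]<.33)
    cv2.imwrite("pics/s3.png",cv2.resize(d["pixels"][150:330,150:360,::-1],None,fx=3,fy=3))
    x=P[m];
    for a in range(380,640,20):
        k=x[(abs(x[:,0]*1000-a)<10)];
        if len(k)>5: print(a,len(k),np.percentile(k[:,2],[5,95]).round(4),k[:,1].mean().round(3))
E
```

```text
shift [0.0238 0.2573 0.0051] turn -1.82 psi -6.4 q6 1.92 t 13.5 tcp [0.5182 0.2403 0.1452] tilt [ 0.002  0.001 -1.   ]
400 107 [0.1272 0.1491] 0.258
420 83 [0.1291 0.1487] 0.259
440 84 [0.1283 0.1477] 0.256
460 84 [0.1283 0.1479] 0.254
480 81 [0.128  0.1488] 0.252
500 363 [0.1355 0.1981] 0.241
520 228 [0.133  0.1967] 0.259
540 41 [0.1274 0.1952] 0.255
560 54 [0.1273 0.1481] 0.245
580 106 [0.1246 0.1507] 0.243
600 109 [0.1232 0.151 ] 0.24
620 8 [0.1223 0.1492] 0.237
```

View pics/s3.png

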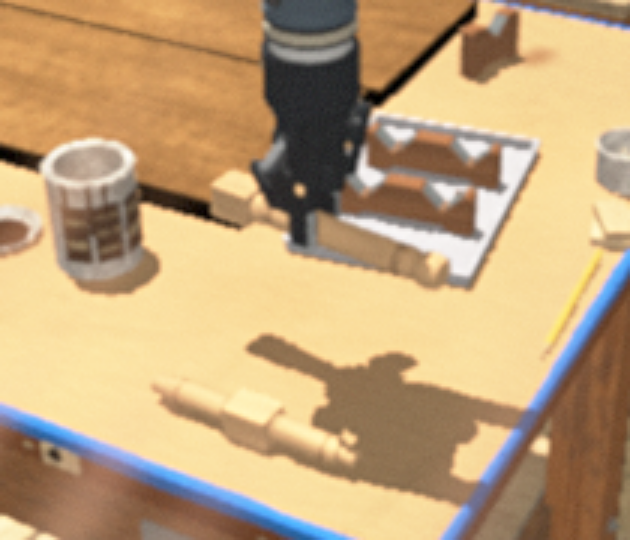

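The leg hangs level in the gripper, its block at the upper-left end, (235,197) in the crop.

In the tool's units: 0.257 m / 0.4 = 0.6425, 0.024 m / 0.4 = 0.06, -1.82 rad / 3.1416 = -0.5793.

inch_along([
  {"xyz":[0.06,0.6425,0.0125],"twist":-0.5793,"jaw":0},
  {"xyz":[0.06,0.6425,0.0125],"twist":-0.5793,"jaw":0},
  {"xyz":[0.06,0.6425,0.0125],"twist":-0.5793,"jaw":0},
  {"xyz":[0.06,0.6425,0.0125],"twist":-0.5793,"jaw":0},
  {"xyz":[0.06,0.6425,0.0125],"twist":-0.5793,"jaw":0},
  {"xyz":[0.06,0.6425,0.0125],"twist":-0.5793,"jaw":0},
  {"xyz":[0.06,0.6425,0.0125],"twist":-0.5793,"jaw":0},
  {"xyz":[0.06,0.6425,0.0125],"twist":-0.5793,"jaw":0},
  {"xyz":[0.06,0.6425,0.0125],"twist":-0.5793,"jaw":0},
  {"xyz":[0.06,0.6425,0.0125],"twist":-0.5793,"jaw":0},
  {"xyz":[0.06,0.6425,0.0125],"twist":-0.5793,"jaw":0},
  {"xyz":[0.06,0.6425,0.0125],"twist":-0.5793,"jaw":0},
  {"xyz":[0.06,0.6425,0.0125],"twist":-0.5793,"jaw":0},
  {"xyz":[0.06,0.6425,0.0125],"twist":-0.5793,"jaw":0},
  {"xyz":[0.06,0.6425,0.0125],"twist":-0.5793,"jaw":0},
])

```text
t: 15.05
tcp_pos: [0.5123, -0.0177, 0.1376]
tool_rot: [0.657, 0.753, -0.001, -0.001]
force: [0.4, 0.7, -1.2]
finger_gap: 0.285
gripper_force: 45.0
```

```bash
python3 go.py .5134 -.018 .056 97.9
```

```text
shift [-0.0006  0.0012  0.0816] turn -0.002 psi 97.8 q6 -0.39 t 15.05 tcp [ 0.5123 -0.0177  0.1376] tilt [-0.003  0.001 -1.   ]
```

In the tool's units: 0.083 m / 0.4 = 0.2075, 0.081 m / 0.4 = 0.2025.

inch_along([
  {"xyz":[0,0.0025,0.1],"jaw":0},
  {"xyz":[0,0.0025,0.1625],"jaw":0},
  {"xyz":[0,0.0025,0.19],"jaw":0},
  {"xyz":[0,0.0025,0.2025],"jaw":0},
  {"xyz":[0,0.0025,0.2075],"jaw":0},
  {"xyz":[0,0.0025,0.2075],"jaw":0},
])

```text
t: 15.65
tcp_pos: [0.5148, -0.0179, 0.0564]
tool_rot: [0.657, 0.754, 0.0, 0.001]
force: [-0.2, 0.2, -1.1]
finger_gap: 0.285
gripper_force: 45.0
```

```bash
python3 go.py .5134 -.018 .054 97.9
```

```text
shift [ 0.0001 -0.0014  0.0024] turn -0.0 psi 97.9 q6 -0.39 t 15.65 tcp [ 0.5148 -0.0179  0.0564] tilt [ 0.001 -0.    -1.   ]
```

In the tool's units: 0.003 m / 0.4 = 0.0075, 0.0015 m / 0.4 = 0.0038.

inch_along([
  {"xyz":[0,0,0.0038],"jaw":0},
  {"xyz":[0,0,0.0075],"jaw":0},
  {"xyz":[0,0,0.0075],"jaw":0},
  {"xyz":[0,0,0.0075],"jaw":0},
])

```text
t: 16.05
tcp_pos: [0.5148, -0.018, 0.0549]
tool_rot: [0.657, 0.754, 0.0, 0.001]
force: [-2.5, -0.5, 8.9]
finger_gap: 0.286
gripper_force: 46.0
```

```bash
python3 look.py w4 .055; python3 go.py .5134 -.018 .054 97.9
```

```text
px [278. 161.] n 19465 rect mm [510.5   7.6] [ 30.3 140. ] 8.0 z50/98 [0.0552 0.0579 0.0597]
px [188. 340.] n 6665 rect mm [484.5 -21.1] [35.7 27.4] 8.6 z50/98 [0.0572 0.0848 0.0898]
px [369. 340.] n 6627 rect mm [543.9 -12.7] [36.4 27. ] 8.5 z50/98 [0.0572 0.0848 0.0898]
shift [ 0.0002 -0.0014  0.0008] turn 0.0 psi 97.9 q6 -0.39 t 16.1 tcp [ 0.5148 -0.018   0.0548] tilt [ 0.002 -0.001 -1.   ]
```

View pics/w4.png

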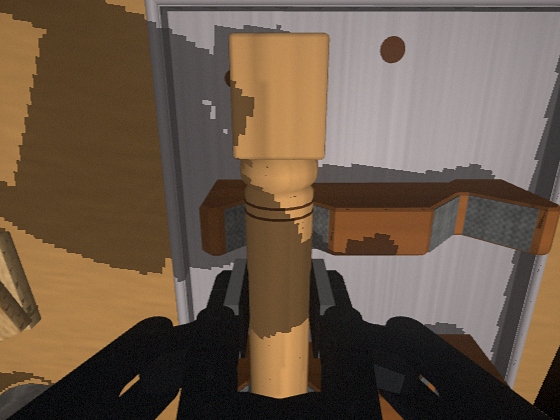

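The leg sits in the front notch of the left cradle (280,220), its block (280,95) clear beyond it.

In the tool's units: -0.12 m / 0.4 = -0.3, -0.09 m / 0.4 = -0.225.

inch_along([
  {"jaw":0.4},
  {"jaw":0.5},
  {"jaw":0.6},
  {"jaw":0.6},
  {"xyz":[0,0,-0.1],"jaw":0.6},
  {"xyz":[0,0,-0.225],"jaw":0.6},
  {"xyz":[0,0,-0.3],"jaw":0.6},
  {"xyz":[0,0,-0.3],"jaw":0.6},
])

```text
t: 16.9
tcp_pos: [0.5171, -0.0184, 0.1769]
tool_rot: [0.657, 0.754, 0.002, 0.004]
force: [0.7, -1.0, -0.6]
finger_gap: 0.602
gripper_force: 0.0
```

```bash
python3 look.py w5 .047;  python3 go.py .495 .347 .17 177.9
```

```text
px [272. 185.] n 10299 rect mm [514.6 -30.1] [ 30.8 215.8] 8.4 z50/98 [0.0479 0.0552 0.0594]
shift [0.3644 0.0298 0.0043] turn -1.396 psi 97.9 q6 -0.39 t 16.95 tcp [ 0.5157 -0.018   0.1749] tilt [ 0.005 -0.001 -1.   ]
```

In the tool's units: 0.364 m / 0.4 = 0.91, 0.03 m / 0.4 = 0.075, -1.396 rad / 3.1416 = -0.4444.

inch_along([
  {"xyz":[0.91,0.075,-0.05],"twist":-0.4444,"jaw":0.8},
  {"xyz":[0.91,0.075,-0.05],"twist":-0.4444,"jaw":0.8},
  {"xyz":[0.91,0.075,-0.05],"twist":-0.4444,"jaw":0.8},
  {"xyz":[0.91,0.075,-0.05],"twist":-0.4444,"jaw":0.8},
  {"xyz":[0.91,0.075,-0.05],"twist":-0.4444,"jaw":0.8},
  {"xyz":[0.91,0.075,-0.05],"twist":-0.4444,"jaw":0.8},
  {"xyz":[0.91,0.075,-0.05],"twist":-0.4444,"jaw":0.8},
  {"xyz":[0.91,0.075,-0.05],"twist":-0.4444,"jaw":0.8},
  {"xyz":[0.91,0.075,-0.05],"twist":-0.4444,"jaw":0.8},
  {"xyz":[0.91,0.075,-0.05],"twist":-0.4444,"jaw":0.8},
  {"xyz":[0.91,0.075,-0.05],"twist":-0.4444,"jaw":0.8},
  {"xyz":[0.91,0.075,-0.05],"twist":-0.4444,"jaw":0.8},
])

```text
t: 18.15
tcp_pos: [0.4933, 0.3464, 0.1913]
tool_rot: [0.019, 1.0, -0.001, -0.001]
force: [-0.1, 0.8, -0.9]
finger_gap: 0.803
gripper_force: 0.0
```

```bash
python3 - <<'E'
from h import *
from station import manip, cams, sign_off
s=manip.sense();d=cams.snapshot("wrist")
cv2.imwrite("pics/w6.png",d["pixels"][:,:,::-1])
P=cloud(d,wristT(s,d));z=P[...,2]
m=(z>.008)&(z<.05)&(P[...,1]>.3)&(P[...,1]<.42)&(P[...,0]>.4)&(P[...,0]<.65)
comps(P,m,500)
X=P[m&(z>.017)][:,:2];c=X.mean(0);ev=np.linalg.svd(X-c,full_matrices=False)[2][0];print(c,np.degrees(np.arctan2(ev[1],ev[0])))
b=P[m&(z>.0275)]; print("block",cv2.minAreaRect((b[:,:2]*1000).astype(np.float32)),np.percentile(b[:,2],[50,95]))
E
python3 go.py .5162 .3473 .0235 178
```

```text
px [281. 201.] n 5672 rect mm [515.9 347.1] [ 29.9 189.3] 88.1 z50/98 [0.0166 0.0245 0.0304]
[0.50676962 0.34723145] -1.7139757743571933
block ((515.4082641601562, 347.1118469238281), (29.796356201171875, 46.06232452392578), 87.0263671875) [0.02938993 0.03046167]
shift [-0.023   0.0019  0.1681] turn -0.003 psi 177.8 q6 -1.11 t 18.2 tcp [0.4935 0.3464 0.1917] tilt [-0.002 -0.001 -1.   ]
```

View pics/w6.png

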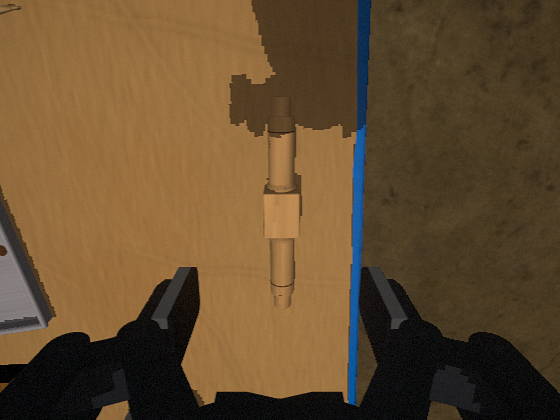

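The stretcher stands vertically in the picture with its block at (282,213), central between the fingers.

In the tool's units: 0.167 m / 0.4 = 0.4175, 0.0018 m / 0.4 = 0.0045, -0.003 rad / 3.1416 = -0.001.

inch_along([
  {"xyz":[-0.0568,0.0045,0.125],"twist":-0.001,"jaw":0.8},
  {"xyz":[-0.0568,0.0045,0.25],"twist":-0.001,"jaw":0.8},
  {"xyz":[-0.0568,0.0045,0.35],"twist":-0.001,"jaw":0.8},
  {"xyz":[-0.0568,0.0045,0.4],"twist":-0.001,"jaw":0.8},
  {"xyz":[-0.0568,0.0045,0.4175],"twist":-0.001,"jaw":0.8},
  {"xyz":[-0.0568,0.0045,0.4175],"twist":-0.001,"jaw":0.8},
  {"xyz":[-0.0568,0.0045,0.4175],"twist":-0.001,"jaw":0.5},
  {"xyz":[-0.0568,0.0045,0.4175],"twist":-0.001,"jaw":0},
  {"xyz":[-0.0568,0.0045,0.4175],"twist":-0.001,"jaw":0},
  {"xyz":[-0.0568,0.0045,0.4175],"twist":-0.001,"jaw":0},
  {"xyz":[-0.0568,0.0045,0.4175],"twist":-0.001,"jaw":0},
], clamp_n=45)

```text
t: 19.3
tcp_pos: [0.5179, 0.3484, 0.0279]
tool_rot: [0.017, 1.0, 0.001, 0.002]
force: [0.0, 0.6, 6.7]
finger_gap: 0.34
gripper_force: 46.3
```

```bash
python3 go.py .595 -.0245 .14 97.9
```

```text
shift [-0.09   -0.3699 -0.1124] turn 1.399 psi 178.1 q6 -1.12 t 19.3 tcp [0.5179 0.3484 0.0279] tilt [ 0.003  0.001 -1.   ]
```

In the tool's units: -0.12 m / 0.4 = -0.3, -0.09 m / 0.4 = -0.225.

inch_along([
  {"xyz":[0,0,-0.1],"jaw":0},
  {"xyz":[0,0,-0.225],"jaw":0},
  {"xyz":[0,0,-0.3],"jaw":0},
  {"xyz":[0,0,-0.3],"jaw":0},
])

```text
t: 19.7
tcp_pos: [0.5197, 0.3494, 0.1515]
tool_rot: [0.017, 1.0, 0.002, 0.005]
force: [0.9, 0.6, -1.8]
finger_gap: 0.339
gripper_force: 45.5
```

```bash
python3 go.py .595 -.025 .145 97.9
```

```text
shift [-0.0878 -0.3717  0.0056] turn 1.399 psi 178.1 q6 -1.12 t 19.7 tcp [0.5197 0.3494 0.1515] tilt [ 0.01   0.005 -1.   ]
```

In the tool's units: -0.369 m / 0.4 = -0.9225, -0.091 m / 0.4 = -0.2275, 1.399 rad / 3.1416 = 0.4453.

inch_along([
  {"xyz":[-0.2275,-0.9225,0],"twist":0.4453,"jaw":0},
  {"xyz":[-0.2275,-0.9225,0],"twist":0.4453,"jaw":0},
  {"xyz":[-0.2275,-0.9225,0],"twist":0.4453,"jaw":0},
  {"xyz":[-0.2275,-0.9225,0],"twist":0.4453,"jaw":0},
  {"xyz":[-0.2275,-0.9225,0],"twist":0.4453,"jaw":0},
  {"xyz":[-0.2275,-0.9225,0],"twist":0.4453,"jaw":0},
  {"xyz":[-0.2275,-0.9225,0],"twist":0.4453,"jaw":0},
  {"xyz":[-0.2275,-0.9225,0],"twist":0.4453,"jaw":0},
  {"xyz":[-0.2275,-0.9225,0],"twist":0.4453,"jaw":0},
  {"xyz":[-0.2275,-0.9225,0],"twist":0.4453,"jaw":0},
  {"xyz":[-0.2275,-0.9225,0],"twist":0.4453,"jaw":0},
  {"xyz":[-0.2275,-0.9225,0],"twist":0.4453,"jaw":0},
  {"xyz":[-0.2275,-0.9225,0],"twist":0.4453,"jaw":0},
  {"xyz":[-0.2275,-0.9225,0],"twist":0.4453,"jaw":0},
])

```text
t: 21.1
tcp_pos: [0.595, -0.0236, 0.1458]
tool_rot: [0.656, 0.755, -0.0, -0.0]
force: [0.1, 0.2, -0.9]
finger_gap: 0.343
gripper_force: 45.5
```

```bash
python3 look.py w7 .047; python3 go.py .595 -.025 .056 97.9
```

```text
px [145. 152.] n 13326 rect mm [511.5 -18.7] [ 31.6 193.3] 7.1 z50/98 [0.0478 0.0552 0.0594]
shift [-0.0013 -0.0003  0.0898] turn 0.001 psi 98.0 q6 -0.37 t 21.15 tcp [ 0.5951 -0.0236  0.1458] tilt [-0.  0. -1.]
```

View pics/w7.png

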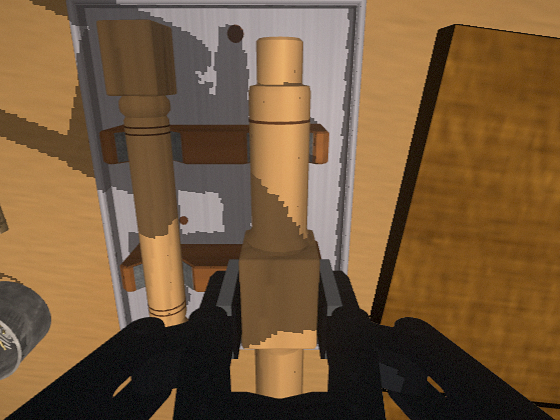

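The stretcher is held above the rear notches (arm at column 280), the leg lying in both front notches at left (columns 100-190).

In the tool's units: 0.091 m / 0.4 = 0.2275, 0.09 m / 0.4 = 0.225.

inch_along([
  {"xyz":[-0.0033,0,0.1],"jaw":0},
  {"xyz":[-0.0033,0,0.175],"jaw":0},
  {"xyz":[-0.0033,0,0.2075],"jaw":0},
  {"xyz":[-0.0033,0,0.22],"jaw":0},
  {"xyz":[-0.0033,0,0.225],"jaw":0},
  {"xyz":[-0.0033,0,0.2275],"jaw":0},
  {"xyz":[-0.0033,0,0.2275],"jaw":0},
])

```text
t: 21.85
tcp_pos: [0.5962, -0.0254, 0.0561]
tool_rot: [0.657, 0.754, 0.001, 0.001]
force: [0.4, 0.4, -1.0]
finger_gap: 0.345
gripper_force: 45.5
```

```bash
python3 go.py .595 -.025 .0535 97.9
```

```text
shift [ 0.0006 -0.0012  0.0026] turn 0.0 psi 97.9 q6 -0.37 t 21.85 tcp [ 0.5962 -0.0254  0.0561] tilt [ 0.002 -0.001 -1.   ]
```

In the tool's units: 0.003 m / 0.4 = 0.0075, 0.0015 m / 0.4 = 0.0038.

inch_along([
  {"xyz":[0,0,0.0038],"jaw":0},
  {"xyz":[0,0,0.0075],"jaw":0},
  {"xyz":[0,0,0.0075],"jaw":0},
  {"xyz":[0,0,0.0075],"jaw":0},
])

```text
t: 22.25
tcp_pos: [0.5959, -0.0255, 0.0536]
tool_rot: [0.657, 0.754, 0.0, 0.001]
force: [-2.8, 0.9, 7.5]
finger_gap: 0.342
gripper_force: 46.5
```

```bash
python3 go.py .595 -.025 .0535 97.9
```

```text
shift [ 0.0006 -0.0008  0.0001] turn 0.0 psi 97.9 q6 -0.37 t 22.25 tcp [ 0.5959 -0.0255  0.0536] tilt [ 0.002 -0.001 -1.   ]
```

Contact at 7.5 N at the expected height. Now release, lift and inspect.

In the tool's units: -0.2 m / 0.4 = -0.5, -0.18 m / 0.4 = -0.45.

inch_along([
  {"jaw":0.4},
  {"jaw":0.48},
  {"jaw":0.55},
  {"jaw":0.55},
  {"xyz":[0,0,-0.075],"jaw":0.55},
  {"xyz":[0,0,-0.2],"jaw":0.55},
  {"xyz":[0,0,-0.325],"jaw":0.55},
  {"xyz":[-0.15,-0.075,-0.45],"jaw":0.55},
  {"xyz":[-0.25,-0.125,-0.5],"jaw":0.55},
  {"xyz":[-0.25,-0.125,-0.5],"jaw":0.55},
  {"xyz":[-0.25,-0.125,-0.5],"jaw":0.55},
])

```text
t: 23.35
tcp_pos: [0.5602, -0.1351, 0.2547]
tool_rot: [0.658, 0.753, 0.0, 0.003]
force: [0.3, 1.3, 0.6]
finger_gap: 0.548
gripper_force: 0.0
```

```bash
python3 - <<'E'
from h import *
from station import manip, cams, sign_off
s=manip.sense();d=cams.snapshot("wrist")
cv2.imwrite("pics/w8.png",d["pixels"][:,:,::-1])
P=cloud(d,wristT(s,d));z=P[...,2]
ex=np.array([.9905,.1374]);ey=np.array([-.1374,.9905])
Q=P.copy();D=P[...,:2]-[.5554,-.0305];Q[...,0]=D@ex;Q[...,1]=D@ey
comps(Q,(z>.047)&(z<.08)&(abs(Q[...,0])<.1)&(abs(Q[...,1])<.14),100)
for xc in(-.04,.04):
  for y0 in np.arange(-.1,.12,.02):
    k=Q[(abs(Q[...,0]-xc)<.02)&(abs(Q[...,1]-y0)<.006)&(z>.03)&(z<.08)]
    print(xc,round(y0,2),len(k),np.percentile(k[:,2],97).round(4) if len(k)>9 else None)
print("cr");comps(Q,(z>.02)&(z<.08)&(abs(Q[...,0])<.018),100)
E
```

```text
px [242.  85.] n 4889 rect mm [-39.5 -32. ] [140.2  27.6] 89.4 z50/98 [0.0477 0.0541 0.0571]
px [336.  69.] n 3924 rect mm [ 39.1 -28.2] [132.5  30.3] 89.8 z50/98 [0.0473 0.0528 0.0563]
-0.04 -0.1 221 0.0574
-0.04 -0.08 374 0.0566
-0.04 -0.06 427 0.0565
-0.04 -0.04 640 0.0564
-0.04 -0.02 448 0.0566
-0.04 0.0 482 0.0564
-0.04 0.02 522 0.0564
-0.04 0.04 314 0.0561
-0.04 0.06 0 None
-0.04 0.08 0 None
-0.04 0.1 0 None
0.04 -0.1 9 None
0.04 -0.08 256 0.0514
0.04 -0.06 354 0.0516
0.04 -0.04 621 0.0514
0.04 -0.02 492 0.056
0.04 0.0 615 0.0563
0.04 0.02 530 0.0561
0.04 0.04 338 0.0512
0.04 0.06 0 None
0.04 0.08 0 None
0.04 0.1 0 None
cr
px [289.   5.] n 479 rect mm [ 0.  36.6] [ 3.7 35.9] 89.5 z50/98 [0.0208 0.0441 0.0475]
px [289. 107.] n 1022 rect mm [ -0.1 -45.2] [20.  35.9] 89.7 z50/98 [0.0281 0.0463 0.0479]
px [293. 360.] n 1348 rect mm [  12.6 -315.2] [79.6 20.9] 68.4 z50/98 [0.0215 0.0484 0.0603]
```

View pics/w8.png

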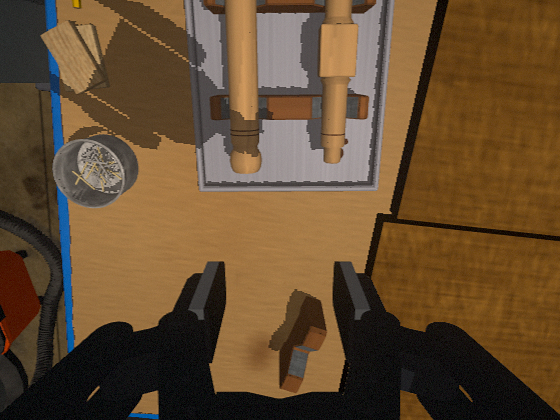

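The picture shows both pieces in the notches (leg at (243,85), stretcher block at (338,50) between the cradles). The tops read level along their length, putting the leg's axis at 43.4 mm and the stretcher's at 40.4 mm, as intended.

```bash
python3 -c "
from station import manip, cams, sign_off
print(manip.sense()['t'],sign_off())"
```

```text
the job is handed in; nothing more can be done
23.4 None
```

The job is handed in at 23.4 s: both cradles stand square in the tray about 90 mm apart, with the leg level in the front notches (block left) and the stretcher level in the rear ones (block midway); the sign-off returned no verdict.

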